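Clamp a drilled block in its check nest, gauge the blind bore and unclamp

TASK

Check the drilled block in its nest: swing the clamp handle down until the clamp snaps over centre onto the block, then push the gauge knob straight down until its rod bottoms out in the blind bore and keep pressing on it with about 10 N for two seconds. Leave the rod standing on the bottom of the bore, then swing the clamp handle back up until it is fully open and let go. Never press the rod hard against the block, and leave the block in its nest and the things standing round about undisturbed.

Things in the scene. Friction and masses are not known exactly. Their poses are not given: they have to be found in the camera images.
- check_nest: Fixed fixture: aluminium plate 190 x 76 x 12 mm with clamp, block and depth gauge in one row. Origin: centre of the plate's underside. x runs along the row: clamp with its black handle at the -x end (towards the robot), block centred at x = +30 mm, gauge post at +84 mm; z up. The mechanisms move in the plane y = 0, so fingers take the handle by closing along the fixture's y axis.
- handle_hinge (a point): The handle's hinge pin, on the fixture at x = -68 mm, y = 0, z = 46 mm. The handle turns about the fixture's y axis through this point.
- handle_grip (a point): Where to take the handle: centre line of its round black grip (13 mm diameter, 28 to 92 mm from the hinge), 65 mm from the hinge; moves with the handle. Fully open the handle points up and to -x, 1.30 rad above the level; clamped it points to -x, 0.15 rad above the level, its grip past the plate's end with nothing under it. Held lightly it turns between the fingers.
- clamp_handle (a joint): Handle angle, rad: 0 fully open (stop), 1.15 clamped (stop); grows as it swings down to -x. It drives the clamp arm by a toggle: the foot meets the block at about 0.8, dead centre is 1.05, beyond it the clamp holds itself. At the grip it takes 3 to 5 N over centre, and back; elsewhere it stays where it is left. Starts at 0 to 0.1.
- clamp_arm: Steel clamp arm, 57 mm, with a sprung rubber foot, driven by the handle. Origin: its hinge pin, on the fixture at x = -28 mm, z = 65 mm. Clamped, it lies level towards the fixture's +x, at most 80 mm above the table; fully open it stands upright, its tip about 120 mm above the table.
- knob_top (a point): Centre of the flat top of the gauge's round knob (24 mm diameter, 12 mm thick, knurled), above the fixture at x = +45 mm; raised, it is 139 mm above the table.
- depth_knob (a joint): Travel of the gauge knob, m: 0 = fully raised, grows downwards, at most 0.044. Its stem (8 mm diameter) drags in the bush of the bracket with about 2 N and stays where it is left.
- probe_rod: The gauge's steel rod, 5 mm diameter, under the knob and carried with it; its tip starts 10 mm above the block's top, over the bore. It is sprung in the stem (1.2 N per mm, up to 14 mm), so once it has bottomed out the force on the knob rises gradually beyond the drag. Origin: 50 mm below the rod's tip.
- test_block: Loose aluminium block 60 x 40 x 28 mm lying in the nest, its top 40 mm above the table. One blind bore, 12 mm diameter, under the gauge rod (15 mm to +x of the block's middle); its depth, 10 to 22 mm, differs from start to start: only touch tells. Origin: centre of its underside, axes along the fixture's.
- sample_vial_mid (a point): Bystander: small glass vial with a white cap, 21 mm diameter, 52 mm high, on the fixture's +y side. Point at half its height.
- pin_box_mid (a point): Bystander: round green and white tin, 67 mm diameter, 25 mm high, on the fixture's +y side. Point at half its height.
- brass_weight_mid (a point): Bystander: small yellowish calibration weight with a knob, 22 mm diameter, 30 mm high, on the fixture's -y side. Point at half its height.
Mind the look-alikes: they are no part of the job. Of the things shaped like the test_block, the aluminium one is meant.

How it is judged:
On the way, in this order (a step that is already met when the one before it is completed fails the run):
1. the clamp is snapped over centre onto the block: handle beyond 1.10 rad, the arm's foot pressing on the block with more than 5 N (value of joint clamp_handle above 1.1 rad and contact force between clamp_arm and test_block above 5 N), for 0.2 s.
2. with the clamp still closed, the rod is pressed on the bottom of the bore with 4 to 15 N for one second (all of step 1 and contact force between probe_rod and test_block between 4 and 15 N and value of joint depth_knob above 0.017 m), for 1 s.
At the end, for the whole second after the job is handed in: The clamp handle is within 0.2 rad of fully open; the gauge rod still stands on the bottom of the bore (pressing with over 0.7 N, knob at least 17 mm down); the block is within 5 mm of where it lay in the nest; vial, tin and weight are within 30 mm of where they stood (value of joint clamp_handle below 0.2 rad and contact force between probe_rod and test_block above 0.7 N and value of joint depth_knob above 0.017 m and distance of test_block from where it was at the start of the episode below 0.005 m and distance of each of sample_vial_mid, pin_box_mid, brass_weight_mid from where it was at the start of the episode below 0.03 m); the robot touches nothing.
It fails at once if the rod is pressed on the block with more than 18 N (contact force between probe_rod and test_block above 18 N).
It fails at once if the block is moved more than 8 mm (distance of test_block from where it was at the start of the episode above 0.008 m).
It fails at once if a bystander is moved more than 30 mm (distance of any of sample_vial_mid, pin_box_mid, brass_weight_mid from where it was at the start of the episode above 0.03 m).
It also fails if it takes over 53 s, if anything falls off the work surface, if the arm or the gripper's body presses on something with over 40 N, if the wrist force passes 120 N, or if a joint passes its speed limit or range.

ROBOT

A 6-joint arm with a two-finger parallel gripper is mounted at the origin on a cart in front of the work surface, level with it; the furniture and walls round the work are solid. World frame = base frame: x ahead of the robot, y to its left, z up, the work surface at z = 0. Lengths are in m, angles in rad, forces in N, time in s.
With the tool pointing down it reaches from about 0.25 to 0.775 m from the base axis. Payload 4 kg.
Tool frame: the origin (TCP) lies midway between the tips of the shut fingers; the grasp point (between the pads) lies 19 mm behind it; z points along the fingers, y is the direction in which the jaws open and shut (so a half turn about z gives the same grasp; the last joint's range is limited). The gripper opens to 94 mm and grips with 3 to 60 N. Pads are 16 mm wide; open, the fingers measure 119 mm over their backs; the gripper's body (75 mm by 177 mm) begins 78 mm behind the grasp point.
Start: joints at [1.012, 0.087, 1.371, -0, 1.684, -0.103], TCP at [0.242, 0.494, 0.183] pointing down, gripper open.
Joint ranges: [-3.1, 3.1], [-0.76, 2.03], [0.27, 2.55], [-1.08, 4.22], [0.17, 2.65], [-2.57, 2.57]. Speed limits (rad/s): [2.79, 2.79, 3.14, 3.14, 3.14, 3.14].

INTERFACE

Orientations are given as [roll, pitch, yaw] about the fixed x, y, z axes, in that order (R = Rz(yaw) Ry(pitch) Rx(roll)).
In Python, from bench import robot, cams gives the robot as it stands.
- The arm moves only by the tool step_arm, never from a script. Its argument "plan" is a list that holds one entry, the list of rows, each a list of 5 numbers: the shift along the world's x, y, z in mm, then the turn about the world's z in rad, then the opening in per cent of the stroke, from 0 (shut) to 100 (fully open). In form: [[[tx, ty, tz, turn, fingers], ...]]. A call has 1 to 8 rows; each row is the pose to reach, as a shift and turn from the pose commanded when the call began; what a row does not reach only later rows make up. A row lasts 1/12 s, in which the tool goes at most 41.7 mm and 7.16 degrees, less where a joint would pass 70% of its speed; a pose out of reach is approached as far as the arm can. A call with a gripper value outside its range is refused whole. The fingers move at their own pace and stop on an object; the grip force is fixed at half the most. Time passes only in rows, so rows that repeat a pose let the fingers close. It gives the time, the measured TCP pose, the force and the opening at its end, in the units of the state.
- robot.get_obs(): the state, without advancing time (a new reading comes with each control period).
- cams.snapshot(name): name is "scene" or "top" or "wrist"; returns a dict with "frame" (384x512x3 uint8, red, green, blue), "camera_matrix" (3x3 intrinsics, pixels), "origin" and "attitude" of the camera in the world; the wrist camera has in their place "T_tool_cam" (4x4, takes a point from camera to tool coordinates, whose origin is the TCP and whose axes are the flange's). Camera axes: x right, y down, z forward; pixel columns grow to the right and rows downward; lengths in m; the calibration is good to about 2 mm. A picture is of the moment at which its call begins: read the wrist's pose just before it. There is no depth.
- robot.close_job(): hands the job in, once; it reports no verdict.
The state is a dict: "time": time; "joint_positions": joint angles; "qvel": joint speeds; "joint_torque": joint torques, N m; "tool_pos": TCP position; "ee_rot": TCP orientation; "wrist_force": force on the tool from outside, world axes, zero at the start; "wrist_torque": the same for the moment, N m; "width": finger opening in m.
Only numpy, scipy, OpenCV 4.12 (cv2) and the standard library are available. Lean on these libraries where they do the work, as an engineer would, in place of code of your own. Each camera call takes 0.05 s, during which the arm holds its last target. There are 200 camera calls.

## Working session

There is one attempt and no reset: what is moved stays moved. The work goes in short steps, Python scripts to look and compute and a tool call to move; the robot and the scene stay as the last step left them, time stands still between calls to the robot, and variables do not carry over. Pictures are saved under pics/ and viewed, about 8 in all and at most 12, crops included, and the job is handed in when it is done.

Besides the shell and the picture viewer there is one more tool, called after "Call:" as name(argument=value, ...), one argument or row to a line, values as JSON. step_arm: Moves the arm, as the interface text tells. Its arguments: {"type":"object","properties":{"plan":{"type":"array"}},"required":["plan"]}

```bash
mkdir -p pics; ls; cat > h.py <<'E'
import numpy as np, cv2
from bench import robot, cams
def snap(n, f):
    s=cams.snapshot(n); cv2.imwrite(f'pics/{f}.png', s['frame'][...,::-1]); 
    np.savez(f'pics/{f}.npz', **{k:v for k,v in s.items()}); return s
def ray(s,u,v):
    K=np.array(s['camera_matrix']); d=np.linalg.solve(K,[u,v,1.]); 
    return np.array(s['origin']), np.array(s['attitude'])@d
def onz(s,u,v,z):
    o,d=ray(s,u,v); return o+d*(z-o[2])/d[2]
def proj(s,p):
    q=np.array(s['attitude']).T@(np.array(p)-s['origin']); q=np.array(s['camera_matrix'])@q; return q[:2]/q[2]
E
python3 - <<'E'
from h import *
print(robot.get_obs())
a=snap('scene','s0'); b=snap('top','t0')
for s in (a,b): print(s['camera_matrix'],s['origin'],s['attitude'])
cv2.imwrite('pics/both.png',cv2.resize(np.vstack([a['frame'],b['frame']])[...,::-1],(400,600)))
E
```

```text
pics
{'time': 0.0, 'joint_positions': array([ 1.01189940e+00,  8.79315303e-02,  1.37225462e+00,  8.12128675e-06,
        1.68359348e+00, -1.03076713e-01]), 'qvel': array([-1.49318030e-04, -1.35366067e-03, -9.30443519e-05, -6.55579452e-04,
        3.35786004e-06, -1.52378179e-03]), 'joint_torque': array([ 6.43206513e-04, -3.40190363e+01, -3.02426183e+01,  7.18711456e-02,
        3.31025384e-02, -1.83576230e-04]), 'tool_pos': array([0.24177905, 0.49333797, 0.18171688]), 'ee_rot': array([-3.13941812e+00, -2.33055562e-04,  2.68577309e+00]), 'wrist_force': array([-0.04708972, -0.31415498, -0.32144595]), 'wrist_torque': array([ 0.0603967 , -0.02307318,  0.04070272]), 'width': 0.09391808827922944}
[[474.81338093   0.         262.46762473]
 [  0.         474.81338093 181.76868062]
 [  0.           0.           1.        ]] [ 0.10160447 -0.11682319  0.70143151] [-2.30558532 -0.00840909 -0.68335119]
[[379.48948754   0.         262.3226637 ]
 [  0.         379.48948754 196.55666533]
 [  0.           0.           1.        ]] [0.35743992 0.36836776 0.93484817] [-2.95250375 -0.00686966 -1.57506657]
```

View pics/t0.png

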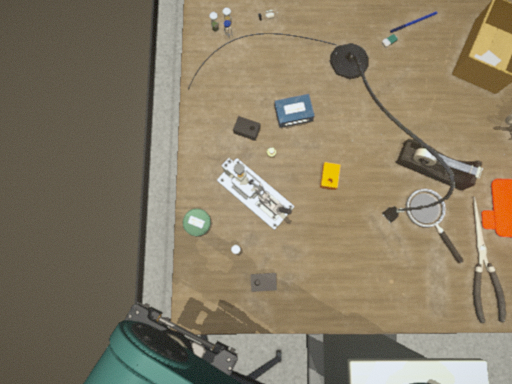

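View pics/s0.png

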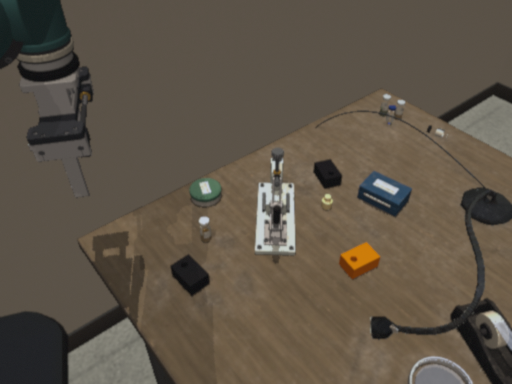

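The top view shows the white-plated fixture at about (256,192). The clamp end, towards the robot, is at (285,213), and the gauge end is at (232,168). The tin is at (197,221), the vial at (236,249) and the brass weight at (271,152). Shaped like the block are black (247,128), black (263,282) and orange (331,175). The aluminium one is inside the nest. Next is a close crop.

```bash
cat >> h.py <<'E'
from scipy.spatial.transform import Rotation as Ro
def load(f):
    s=dict(np.load(f'pics/{f}.npz')); s['attitude']=Ro.from_euler('xyz',s['attitude']).as_matrix() if s['attitude'].shape==(3,) else s['attitude']; return s
E
python3 - <<'E'
from h import *
a=load('t0');b=load('s0')
c1=cv2.resize(a['frame'][145:240,205:305],(400,380),interpolation=cv2.INTER_CUBIC)
c2=cv2.resize(b['frame'][145:260,235:315],None,fx=5,fy=5,interpolation=cv2.INTER_CUBIC)
H=np.zeros((580,800,3),np.uint8);H[:380,:400]=c1;H[:575,400:]=c2
cv2.imwrite('pics/crop.png',H[...,::-1])
for s,n,(u0,v0,u1,v1) in ((a,'t',(205,145,305,240)),(b,'s',(235,170,315,262))):
    hsv=cv2.cvtColor(s['frame'],cv2.COLOR_RGB2HSV)
    m=((hsv[...,1]<50)&(hsv[...,2]>130)).astype(np.uint8); k=np.zeros_like(m);k[v0:v1,u0:u1]=m[v0:v1,u0:u1]
    n_,l,st,_=cv2.connectedComponentsWithStats(k); i=1+st[1:,4].argmax()
    ys,xs=np.nonzero(l==i)
    P=np.array([onz(s,x,y,.012)[:2] for x,y in zip(xs,ys)],np.float32)
    print(n,len(xs),cv2.minAreaRect(P),cv2.boxPoints(cv2.minAreaRect(np.c_[xs,ys].astype(np.float32))))
E
```

```text
t 2365 ((0.5490071773529053, 0.38594850897789), (0.20926140248775482, 0.07978403568267822), 49.01087951660156) [[210.69415 176.02356]
 [231.51767 151.72943]
 [294.84708 206.01178]
 [274.02356 230.30591]]
s 1769 ((0.5462998151779175, 0.3794105648994446), (0.192795529961586, 0.07850656658411026), 48.99079513549805) [[253.85043 250.93483]
 [255.95132 181.60457]
 [297.03482 182.84953]
 [294.93393 252.1798 ]]
```

View pics/crop.png

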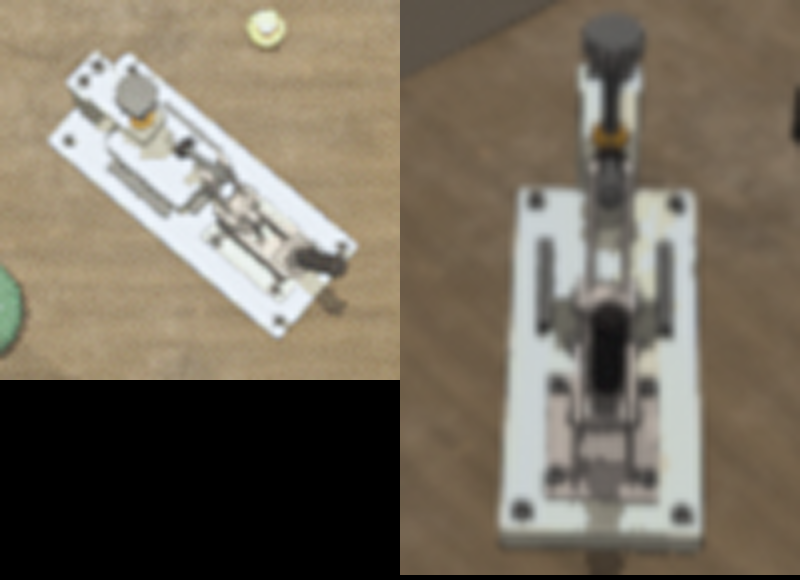

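The crop confirms the aluminium block sits in the nest. It also shows the knob at top-crop (136,92), the black grip at (320,260) and four plate screws.

```bash
python3 - <<'E'
from h import *
a=load('t0');b=load('s0')
T=np.array([(68,140),(132,70),(279,321),(345,247)])/4+[205,145]-.4
S=np.array([(536,200),(677,205),(521,511),(682,514)])*1.; S=(S-[400,0])/5+[235,145]-.4
for s,Q in((a,T),(b,S)):
    P=np.array([onz(s,*q,.013)[:2] for q in Q]); d=P[:2].mean(0)-P[2:].mean(0); w=P[0]-P[1]
    print(P.mean(0),np.hypot(*d),np.degrees(np.arctan2(d[1],d[0])),np.hypot(*w),np.degrees(np.arctan2(-w[0],w[1])))
ka=onz(a,136/4+205-.4,90/4+145-.4,.139); kb=onz(b,(613-400)/5+235-.4,36/5+145-.4,.139)
print(ka,kb)
for s,n in((a,'vial'),):
    print(onz(a,236,249,.05),onz(a,197,221,.025),onz(a,271,152,.03))
E
```

```text
[0.54300256 0.37727519] 0.17342003501181208 49.143878233027465 0.05996375049877229 48.78860556493633
[0.54641561 0.37901552] 0.17242251410747012 49.02581164565247 0.06055355999468737 48.364826631502964
[0.57485168 0.41336883 0.139     ] [0.57380851 0.41129021 0.139     ]
[0.40349729 0.42294677 0.05      ] [0.47206264 0.51896497 0.025     ] [0.64320039 0.33937681 0.03      ]
```

The two views agree: fixture centre ≈ (0.545, 0.378), yaw ≈ 49° (0.855 rad), and the knob fix matches the fixture geometry. I'll move above the open handle with the jaws along the fixture's y, a turn of +1.311.

Call:
step_arm(
  plan=[
    [[30, -23, 25, 0.12, 100], [60, -46, 30, 0.24, 100], [90, -70, 30, 0.36, 100], [120, -95, 30, 0.48, 100], [150, -118, 30, 0.6, 100], [180, -140, 30, 0.72, 100], [210, -160, 30, 0.84, 100], [230, -175, 30, 0.96, 100]],
  ],
)

```text
time: 0.77
tool_pos: [0.4742, 0.3165, 0.212]
ee_rot: [-3.141, -0.001, -2.66]
wrist_force: [-0.3, 1.2, 0.5]
width: 0.0936
```

Call:
step_arm(
  plan=[
    [[10, -5, 0, 0.12, 60], [15, -8, 0, 0.24, 60], [15, -8, 0, 0.351, 60], [15, -8, 0, 0.351, 60], [15, -8, 0, 0.351, 60]],
  ],
)

```text
time: 1.18
tool_pos: [0.4869, 0.3107, 0.2123]
ee_rot: [3.141, -0.001, -2.316]
wrist_force: [-0.8, -0.6, 0.1]
width: 0.064
```

```bash
python3 - <<'E'
from h import *
o=robot.get_obs(); print(o['time'],o['tool_pos'],o['ee_rot'],o['wrist_force'],o['joint_positions'])
s=cams.snapshot('wrist'); np.savez('pics/w0.npz',**s,pos=o['tool_pos'],rot=o['ee_rot'])
snap('scene','s1')
a=s['frame'];b=load('s1')['frame'][100:292,180:436]
cv2.imwrite('pics/w0.png',np.hstack([cv2.resize(a,(400,300)),cv2.resize(b,(400,300))])[...,::-1])
u=np.array([.656,.755,0]);c=np.array([.545,.378,0])
T=s['T_tool_cam'];R=Ro.from_euler('xyz',o['ee_rot']).as_matrix()
for q in (0,.1):
  for r in(28,92):
    an=1.3-q;P=c+u*(-.068-r/1e3*np.cos(an))+[0,0,.046+r/1e3*np.sin(an)]
    p=R.T@(P-o['tool_pos']);p=T[:3,:3].T@(p-T[:3,3]);p=s['camera_matrix']@p;print(q,r,p[:2]/p[2])
    print(proj(load('s1'),P))
E
```

```text
1.1833 [0.48694861 0.31071387 0.21228856] [ 3.14100675e+00 -1.03613198e-03 -2.31579078e+00] [-0.81780505 -0.64867537  0.1457824 ] [ 4.69687147e-01  1.46554766e-01  1.24751653e+00  1.90922105e-04
  1.74869674e+00 -1.92687708e+00]
0 28 [252.82925858 192.35353126]
[275.5875273  221.67507416]
0 92 [252.36310276 189.54964134]
[276.45229953 204.10808293]
0.1 28 [252.76171765 189.97380483]
[275.55742193 223.08878589]
0.1 92 [252.09374521 180.01971847]
[276.35120548 208.98593616]
```

View pics/w0.png

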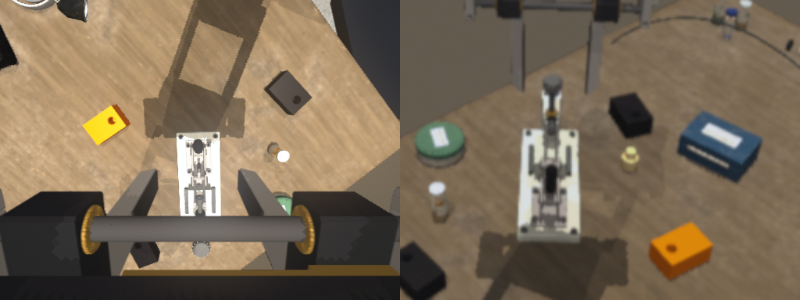

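The wrist view puts the handle tip at about (255,187) in full-frame pixels against a prediction of (252,185), and the fixture is square to the jaws. Next I'll descend and take the grip.

Call:
step_arm(
  plan=[
    [[0, 0, -30, 0, 50], [0, 0, -60, 0, 50], [0, 0, -90, 0, 50], [0, 0, -110, 0, 50], [0, 0, -123, 0, 50], [0, 0, -123, 0, 50], [0, 0, -123, 0, 25], [0, 0, -123, 0, 20]],
  ],
)

```text
time: 1.95
tool_pos: [0.4877, 0.3115, 0.0914]
ee_rot: [-3.141, 0.002, -2.313]
wrist_force: [0.6, -0.5, 0.1]
width: 0.0369
```

Call:
step_arm(
  plan=[
    [[0, 0, 0, 0, 10], [0, 0, 0, 0, 10], [0, 0, 0, 0, 10], [0, 0, 0, 0, 10], [0, 0, 0, 0, 10], [0, 0, 0, 0, 10]],
  ],
)

```text
time: 2.45
tool_pos: [0.4871, 0.3113, 0.0909]
ee_rot: [3.141, 0.001, -2.313]
wrist_force: [-2.3, 0.4, 3.8]
width: 0.0118
```

Call:
step_arm(
  plan=[
    [[-3.2, -3.7, -2, 0, 10], [-6.5, -7.5, -4.1, 0, 10], [-9.4, -10.8, -6.5, 0, 10], [-12.1, -14, -9.3, 0, 10], [-14.7, -17, -12.4, 0, 10], [-17.2, -19.8, -15.7, 0, 10], [-21.5, -24.8, -23.3, 0, 10], [-21.5, -24.8, -23.3, 0, 10]],
  ],
)

```text
time: 3.12
tool_pos: [0.4637, 0.2845, 0.0643]
ee_rot: [3.141, -0.004, -2.313]
wrist_force: [-2.3, -0.6, 0.7]
width: 0.0118
```

Call:
step_arm(
  plan=[
    [[-1.9, -2.2, -4.2, 0, 10], [-3.6, -4.1, -8.4, 0, 10], [-5.1, -5.8, -13, 0, 10], [-6.3, -7.2, -17.5, 0, 10], [-7.6, -8.7, -23.9, 0, 10], [-8.2, -9.4, -27.5, 0, 10], [-8.5, -9.7, -30.5, 0, 10], [-8.5, -9.7, -30.5, 0, 10]],
  ],
)

```text
time: 3.78
tool_pos: [0.4564, 0.276, 0.0347]
ee_rot: [3.141, -0.002, -2.313]
wrist_force: [-2.4, 1.8, -0.3]
width: 0.0122
```

Call:
step_arm(
  plan=[
    [[0, 0, -2, 0, 10], [0, 0, -3, 0, 10], [0, 0, -4, 0, 10], [0, 0, -4, 0, 10]],
  ],
)

```text
time: 4.12
tool_pos: [0.4562, 0.2758, 0.0315]
ee_rot: [3.141, -0.003, -2.313]
wrist_force: [-5.5, -0.1, 3.0]
width: 0.0118
```

Call:
step_arm(
  plan=[
    [[0, 0, -2, 0, 10], [0, 0, -4, 0, 10], [0, 0, -4, 0, 10]],
  ],
)

```text
time: 4.37
tool_pos: [0.4565, 0.276, 0.031]
ee_rot: [3.141, -0.001, -2.313]
wrist_force: [-9.9, -1.2, 15.8]
width: 0.012
```

```bash
python3 - <<'E'
from h import *
snap('scene','s2'); snap('top','t2')
a=load('s2')['frame'][120:290,220:350];b=load('t2')['frame'][145:245,205:330]
cv2.imwrite('pics/c2.png',np.hstack([cv2.resize(a,(400,520),interpolation=2),cv2.resize(b,(400,520),interpolation=2)])[...,::-1])
E
```

```text
(no output)
```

View pics/c2.png

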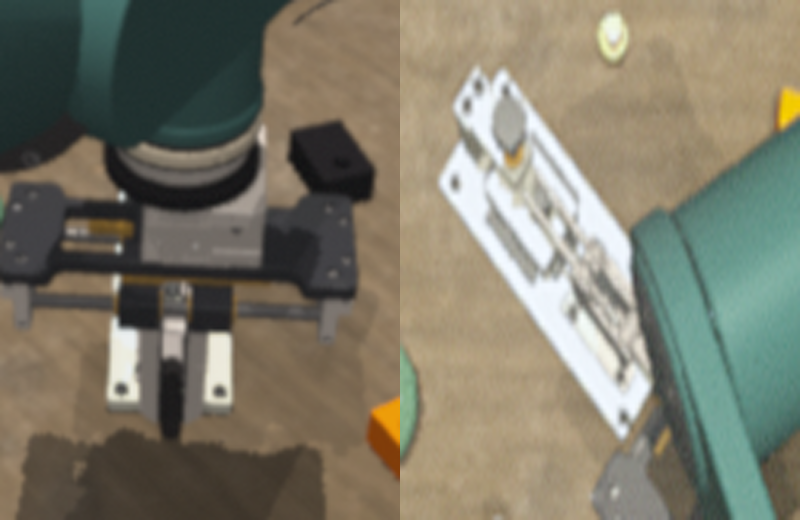

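The top view shows the clamp arm lying level along the row and the handle down, with 16 N at the stop, so the clamp has snapped. Next I'll ease off, open the fingers, rise, and go to the knob.

Call:
step_arm(
  plan=[
    [[0, 0, 3, 0, 10], [0, 0, 3, 0, 30], [0, 0, 3, 0, 40], [0, 0, 3, 0, 50], [0, 0, 3, 0, 50], [0, 0, 3, 0, 50], [0, 0, 15, 0, 50], [0, 0, 40, 0, 50]],
  ],
)

```text
time: 5.13
tool_pos: [0.4548, 0.275, 0.0653]
ee_rot: [3.139, -0.007, -2.313]
wrist_force: [0.8, -0.9, 0.2]
width: 0.0468
```

Call:
step_arm(
  plan=[
    [[0, 0, 30, 0, 50], [0, 0, 60, 0, 50], [0, 0, 90, 0, 30], [0, 0, 112, 0, 0], [30, 34, 112, 0, 0], [60, 69, 112, 0, 0], [90, 104, 112, 0, 0], [117.5, 135.5, 112, 0, 0]],
  ],
)

```text
time: 5.8
tool_pos: [0.5676, 0.4036, 0.1818]
ee_rot: [-3.141, 0.002, -2.313]
wrist_force: [0.8, -0.4, -0.2]
width: 0.0107
```

Call:
step_arm(
  plan=[
    [[0, 0, 0, 0, 0], [0, 0, -10, 0, 0], [0, 0, -20, 0, 0], [0, 0, -25, 0, 0], [0, 0, -25, 0, 0], [0, 0, -25, 0, 0]],
  ],
)

```text
time: 6.3
tool_pos: [0.5655, 0.4013, 0.1563]
ee_rot: [-3.141, 0.001, -2.313]
wrist_force: [-0.1, -0.9, -0.2]
width: 0.0005
```

```bash
python3 - <<'E'
from h import *
print(robot.get_obs()); snap('scene','s3'); snap('top','t3')
a=load('s3')['frame'][120:290,220:350];b=load('t3')['frame'][145:245,205:330]
cv2.imwrite('pics/c3.png',np.hstack([cv2.resize(a,(400,520),interpolation=2),cv2.resize(b,(400,520),interpolation=2)])[...,::-1])
print(proj(load('s3'),[.5745,.412,.139]))
E
```

```text
{'time': 6.3, 'joint_positions': array([ 5.35418090e-01,  4.17499535e-01,  1.02027027e+00, -2.42911430e-05,
        1.70298687e+00, -1.86357601e+00]), 'qvel': array([ 0.00225842, -0.00400155, -0.02835308,  0.00118209,  0.00118645,
       -0.0001059 ]), 'joint_torque': array([ 2.93526670e-02, -4.66502488e+01, -2.96638048e+01, -3.33454181e-02,
        4.81415028e-02, -3.22504911e-04]), 'tool_pos': array([0.56552125, 0.40127686, 0.156279  ]), 'ee_rot': array([-3.14132833e+00,  7.93455936e-04, -2.31339799e+00]), 'wrist_force': array([-0.10423645, -0.86961191, -0.24145049]), 'wrist_torque': array([ 0.10067835,  0.00077934, -0.04436703]), 'width': 0.0005217672531334193}
[277.23434418 151.47668178]
```

View pics/c3.png

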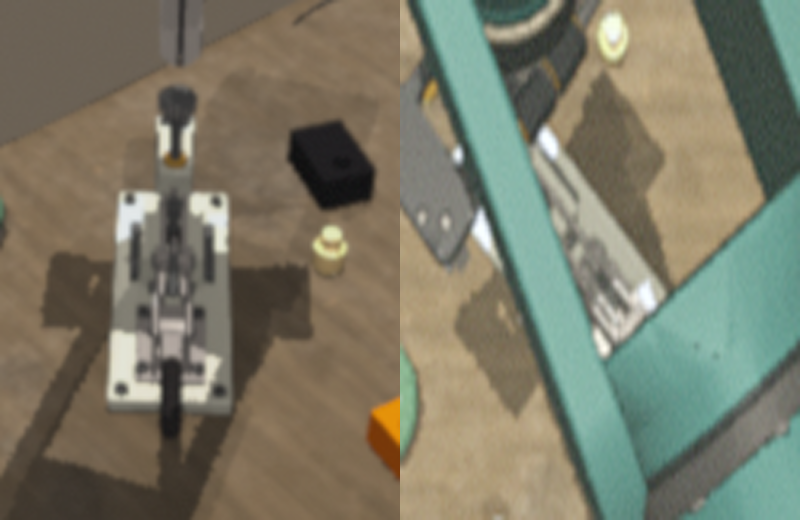

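The clamp stays shut: the handle is down and the arm level. The fingers stopped about 14 mm short of the knob along the row. I'll check for a lateral offset using the projection.

```bash
python3 - <<'E'
from h import *
s=load('s3'); o=robot.get_obs(); print(proj(s,o['tool_pos']), proj(s,o['tool_pos']+np.array([-.755,.656,0])*.003))
f=s['frame'][128:175,262:300]
cv2.imwrite('pics/c4.png',cv2.resize(f,None,fx=12,fy=12,interpolation=2)[...,::-1])
E
```

```text
[277.65650051 148.2490071 ] [276.03966669 148.20631222]
```

View pics/c4.png

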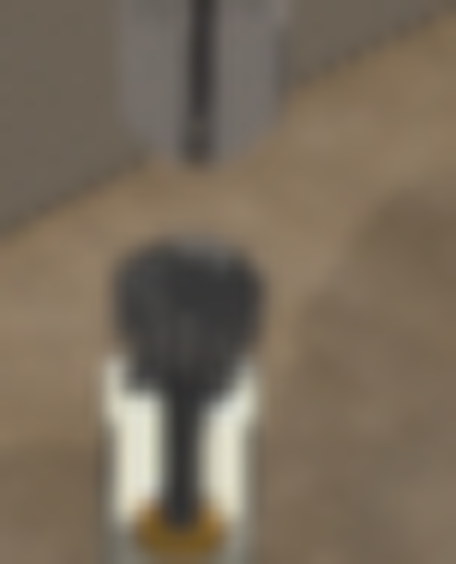

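Call:
step_arm(
  plan=[
    [[4, 5, 0, 0, 0], [9, 10.5, 0, 0, 0], [9, 10.5, 0, 0, 0], [9, 10.5, 0, 0, 0], [9, 10.5, 0, 0, 0]],
  ],
)

```text
time: 6.82
tool_pos: [0.5754, 0.4129, 0.1548]
ee_rot: [3.141, -0.0, -2.313]
wrist_force: [-0.5, 0.2, 0.5]
width: 0.0002
```

```bash
python3 - <<'E'
from h import *
o=robot.get_obs(); w=cams.snapshot('wrist'); snap('scene','s4'); s=load('s4')
print(o['time'],o['tool_pos'],o['wrist_force'],proj(s,o['tool_pos']))
R=Ro.from_euler('xyz',o['ee_rot']).as_matrix();T=w['T_tool_cam']
def wp(P):
    p=R.T@(np.array(P)-o['tool_pos']);p=T[:3,:3].T@(p-T[:3,3]);p=w['camera_matrix']@p;return p[:2]/p[2]
print('tcp',wp(o['tool_pos']),'knob',wp([.5745,.412,.139]), T)
cv2.imwrite('pics/c5.png',np.hstack([cv2.resize(s['frame'][128:178,257:300],(340,400),interpolation=2),cv2.resize(w['frame'],(460,400))])[...,::-1])
E
```

```text
6.8167 [0.57538926 0.41294918 0.15483986] [-0.51610684  0.17645419  0.48968325] [277.51271051 144.44125708]
tcp [252.01855485 218.60645321] knob [252.08045081 210.44389244] [[ 1.62499281e-04 -9.73432541e-01 -2.28973933e-01  6.65446205e-02]
 [ 9.99999953e-01  9.90933256e-05  2.88411019e-04  4.88869458e-04]
 [-2.58058882e-04 -2.28973970e-01  9.73432512e-01 -2.02817343e-01]
 [ 0.00000000e+00  0.00000000e+00  0.00000000e+00  1.00000000e+00]]
```

View pics/c5.png

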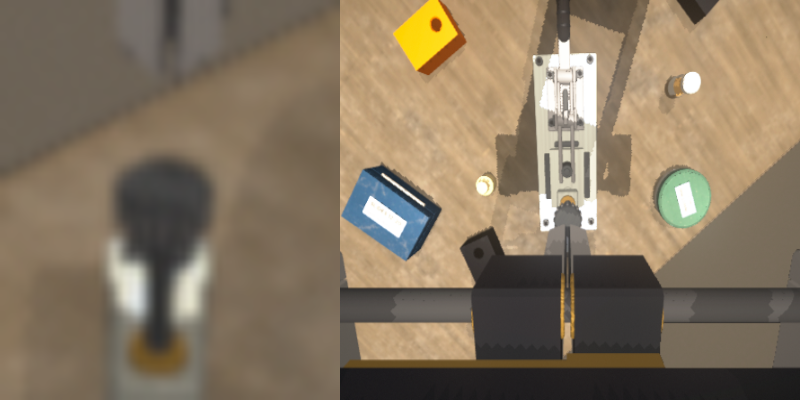

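The wrist view shows the fingertip at about (253,219), as predicted, and centred over the knob. In the scene view the tip sits a few pixels higher than predicted, so I'll go down by touch.

Call:
step_arm(
  plan=[
    [[-1, -1, -4, 0, 0], [-1, -1, -8, 0, 0], [-1, -1, -12, 0, 0], [-1, -1, -14, 0, 0], [-1, -1, -16, 0, 0], [-1, -1, -18, 0, 0], [-1, -1, -18, 0, 0], [-1, -1, -18, 0, 0]],
  ],
)

```text
time: 7.58
tool_pos: [0.5742, 0.4118, 0.137]
ee_rot: [3.141, -0.0, -2.313]
wrist_force: [0.4, 0.2, 0.3]
width: -0.0001
```

Call:
step_arm(
  plan=[
    [[0, 0, -2, 0, 0], [0, 0, -4, 0, 0], [0, 0, -6, 0, 0], [0, 0, -8, 0, 0], [0, 0, -8, 0, 0]],
  ],
)

```text
time: 8.0
tool_pos: [0.574, 0.4116, 0.1283]
ee_rot: [3.141, -0.001, -2.313]
wrist_force: [0.3, 0.0, 0.1]
width: 0.0006
```

Call:
step_arm(
  plan=[
    [[0, 0, -2, 0, 0], [0, 0, -4, 0, 0], [0, 0, -6, 0, 0], [0, 0, -6, 0, 0]],
  ],
)

```text
time: 8.33
tool_pos: [0.5741, 0.4116, 0.1224]
ee_rot: [3.141, -0.001, -2.313]
wrist_force: [-0.6, 0.7, -0.1]
width: 0.0004
```

```bash
python3 - <<'E'
from h import *
o=robot.get_obs(); snap('scene','s5'); s=load('s5'); w=cams.snapshot('wrist')
print(proj(s,o['tool_pos']))
cv2.imwrite('pics/c6.png',np.hstack([cv2.resize(s['frame'][128:198,252:312],(460,536),interpolation=2),cv2.resize(w['frame'][150:300,210:300],(322,536),interpolation=2)])[...,::-1])
E
```

```text
[276.9308004  158.45102399]
```

View pics/c6.png

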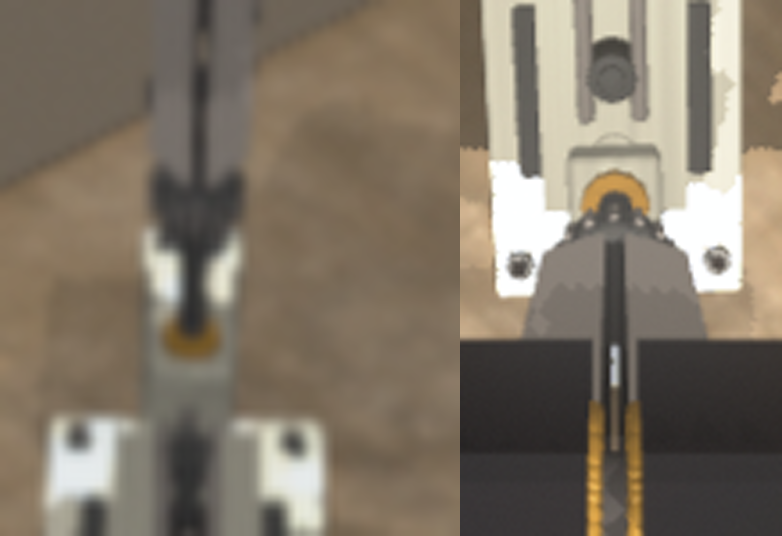

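The tips are on or just above the knob, which has hardly moved. I'll keep going down by touch.

Call:
step_arm(
  plan=[
    [[0, 0, -2, 0, 0], [0, 0, -4, 0, 0], [0, 0, -6, 0, 0]],
  ],
)

```text
time: 8.68
tool_pos: [0.5743, 0.4118, 0.117]
ee_rot: [3.142, 0.0, -2.313]
wrist_force: [-0.2, 0.3, -0.0]
width: 0.0001
```

Call:
step_arm(
  plan=[
    [[0, 0, -2, 0, 0], [0, 0, -4, 0, 0], [0, 0, -6, 0, 0]],
  ],
)

```text
time: 8.93
tool_pos: [0.5743, 0.4118, 0.1113]
ee_rot: [3.142, 0.0, -2.313]
wrist_force: [-0.0, -1.0, 1.8]
width: 0.0005
```

Call:
step_arm(
  plan=[
    [[0, 0, -1.5, 0, 0], [0, 0, -3, 0, 0], [0, 0, -3, 0, 0]],
  ],
)

```text
time: 9.18
tool_pos: [0.5743, 0.4118, 0.1077]
ee_rot: [3.141, -0.0, -2.313]
wrist_force: [-0.1, -0.6, -0.4]
width: 0.0003
```

Call:
step_arm(
  plan=[
    [[0, 0, -1.5, 0, 0], [0, 0, -3, 0, 0], [0, 0, -3, 0, 0]],
  ],
)

```text
time: 9.43
tool_pos: [0.5743, 0.4118, 0.1048]
ee_rot: [3.141, -0.0, -2.313]
wrist_force: [-0.9, 0.3, -0.2]
width: 0.0005
```

Call:
step_arm(
  plan=[
    [[0, 0, -1.5, 0, 0], [0, 0, -3, 0, 0], [0, 0, -3, 0, 0]],
  ],
)

```text
time: 9.68
tool_pos: [0.5743, 0.4118, 0.1017]
ee_rot: [3.141, -0.0, -2.313]
wrist_force: [-0.3, -0.3, 0.4]
width: 0.0005
```

```bash
python3 - <<'E'
from h import *
o=robot.get_obs(); snap('scene','s6'); s=load('s6'); w=cams.snapshot('wrist'); s4=load('s4')
print(o['wrist_force'],o['wrist_torque'],proj(s,o['tool_pos']))
f=lambda s:cv2.resize(s['frame'][128:198,252:302],(260,364),interpolation=2)
cv2.imwrite('pics/c7.png',np.hstack([f(s4),f(s),cv2.resize(w['frame'][150:300,200:310],(267,364),interpolation=2)])[...,::-1])
E
```

```text
[-0.3315759  -0.25113667  0.35656063] [ 0.04848013  0.07316186 -0.00675881] [276.65506965 166.56283403]
```

View pics/c7.png

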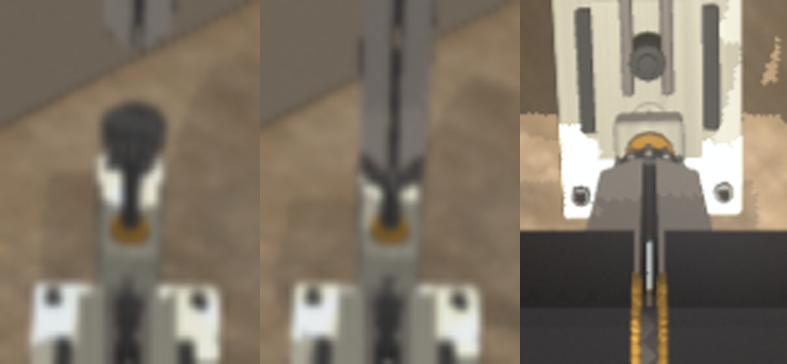

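The knob is being pushed down, by very roughly 12–20 mm. The fingertips end about 15 mm above the nominal TCP when shut, which both cameras agree on. The rod isn't on the bottom yet, so I'll continue in small steps.

Call:
step_arm(
  plan=[
    [[0, 0, -1.5, 0, 0], [0, 0, -3, 0, 0]],
  ],
)

```text
time: 9.95
tool_pos: [0.5742, 0.4118, 0.0992]
ee_rot: [3.141, -0.0, -2.313]
wrist_force: [-0.0, -0.1, 0.9]
width: 0.0005
```

Call:
step_arm(
  plan=[
    [[0, 0, -1.5, 0, 0], [0, 0, -3, 0, 0]],
  ],
)

```text
time: 10.12
tool_pos: [0.5743, 0.4117, 0.096]
ee_rot: [3.142, -0.0, -2.313]
wrist_force: [-0.6, -0.1, 1.4]
width: 0.0004
```

Call:
step_arm(
  plan=[
    [[0, 0, -1.5, 0, 0], [0, 0, -3, 0, 0]],
  ],
)

```text
time: 10.28
tool_pos: [0.5743, 0.4118, 0.0935]
ee_rot: [3.142, 0.0, -2.313]
wrist_force: [-1.0, -1.5, 4.5]
width: 0.0003
```

Call:
step_arm(
  plan=[
    [[0, 0, -1, 0, 0], [0, 0, -2, 0, 0], [0, 0, -2, 0, 0]],
  ],
)

```text
time: 10.53
tool_pos: [0.5743, 0.4118, 0.092]
ee_rot: [-3.141, 0.001, -2.313]
wrist_force: [-2.0, -1.0, 4.2]
width: 0.0004
```

Call:
step_arm(
  plan=[
    [[0, 0, -1, 0, 0], [0, 0, -2, 0, 0], [0, 0, -2, 0, 0]],
  ],
)

```text
time: 10.78
tool_pos: [0.5743, 0.4118, 0.0905]
ee_rot: [-3.141, 0.001, -2.313]
wrist_force: [-2.7, -0.8, 7.0]
width: 0.0006
```

Call:
step_arm(
  plan=[
    [[0, 0, -1, 0, 0], [0, 0, -2, 0, 0], [0, 0, -2, 0, 0]],
  ],
)

```text
time: 11.03
tool_pos: [0.5744, 0.4118, 0.0892]
ee_rot: [-3.141, 0.001, -2.313]
wrist_force: [-3.3, -1.6, 8.0]
width: 0.0003
```

The slope is about 1.2 N/mm, which is the rod's spring, so the rod is on the bottom. I'll push a little more and then hold.

Call:
step_arm(
  plan=[
    [[0, 0, -1, 0, 0], [0, 0, -2, 0, 0], [0, 0, -2, 0, 0], [0, 0, -2, 0, 0], [0, 0, -2, 0, 0], [0, 0, -2, 0, 0], [0, 0, -2, 0, 0], [0, 0, -2, 0, 0]],
  ],
)

```text
time: 11.7
tool_pos: [0.5744, 0.4119, 0.0878]
ee_rot: [-3.141, 0.002, -2.313]
wrist_force: [-3.3, -1.6, 9.1]
width: 0.0004
```

Call:
step_arm(
  plan=[
    [[0, 0, 0, 0, 0], [0, 0, 0, 0, 0], [0, 0, 0, 0, 0], [0, 0, 0, 0, 0], [0, 0, 0, 0, 0], [0, 0, 0, 0, 0], [0, 0, 0, 0, 0], [0, 0, 0, 0, 0]],
  ],
)

```text
time: 12.37
tool_pos: [0.5744, 0.4119, 0.0878]
ee_rot: [-3.141, 0.002, -2.313]
wrist_force: [-4.1, -2.5, 9.8]
width: 0.0004
```

Call:
step_arm(
  plan=[
    [[0, 0, 0, 0, 0], [0, 0, 0, 0, 0], [0, 0, 0, 0, 0], [0, 0, 0, 0, 0], [0, 0, 0, 0, 0], [0, 0, 0, 0, 0], [0, 0, 0, 0, 0], [0, 0, 0, 0, 0]],
  ],
)

```text
time: 13.03
tool_pos: [0.5744, 0.4118, 0.0878]
ee_rot: [-3.141, 0.002, -2.313]
wrist_force: [-3.3, -2.0, 9.5]
width: 0.0005
```

Call:
step_arm(
  plan=[
    [[0, 0, 0, 0, 0], [0, 0, 0, 0, 0], [0, 0, 0, 0, 0], [0, 0, 0, 0, 0], [0, 0, 0, 0, 0], [0, 0, 0, 0, 0], [0, 0, 0, 0, 0], [0, 0, 0, 0, 0]],
  ],
)

```text
time: 13.7
tool_pos: [0.5744, 0.4119, 0.0878]
ee_rot: [-3.141, 0.002, -2.313]
wrist_force: [-3.3, -1.1, 9.2]
width: 0.0005
```

The rod was held at 9–10 N for over 2 s. Now I'll retract straight up and return above the handle.

Call:
step_arm(
  plan=[
    [[0, 0, 3, 0, 0], [0, 0, 8, 0, 0], [0, 0, 20, 0, 0], [0, 0, 50, 0, 0], [0, 0, 85, 0, 0], [0, 0, 110, 0, 0], [0, 0, 110, 0, 0]],
  ],
)

```text
time: 14.28
tool_pos: [0.5769, 0.4134, 0.2036]
ee_rot: [-3.138, 0.013, -2.313]
wrist_force: [0.8, -0.5, 0.9]
width: 0.0002
```

Call:
step_arm(
  plan=[
    [[-20, -23, 0, 0, 20], [-40, -46, 0, 0, 50], [-60, -69, 0, 0, 50], [-80, -92, 0, 0, 50], [-100, -115, 0, 0, 50], [-117, -135.5, 0, 0, 50], [-117, -135.5, 0, 0, 50], [-117, -135.5, 0, 0, 50]],
  ],
)

```text
time: 14.95
tool_pos: [0.4567, 0.2757, 0.1947]
ee_rot: [3.141, 0.0, -2.314]
wrist_force: [-0.8, 0.9, 0.0]
width: 0.046
```

```bash
python3 - <<'E'
from h import *
o=robot.get_obs(); w=cams.snapshot('wrist'); snap('scene','s7'); s=load('s7')
print(o['tool_pos'],o['width'],o['wrist_force'])
cv2.imwrite('pics/c8.png',np.hstack([cv2.resize(s['frame'][128:268,232:332],(350,490),interpolation=2),cv2.resize(w['frame'][100:310,160:345],(432,490))])[...,::-1])
E
```

```text
[0.4566926  0.27565489 0.19465972] 0.04598161467017158 [-0.77011206  0.88898561  0.00365349]
```

View pics/c8.png

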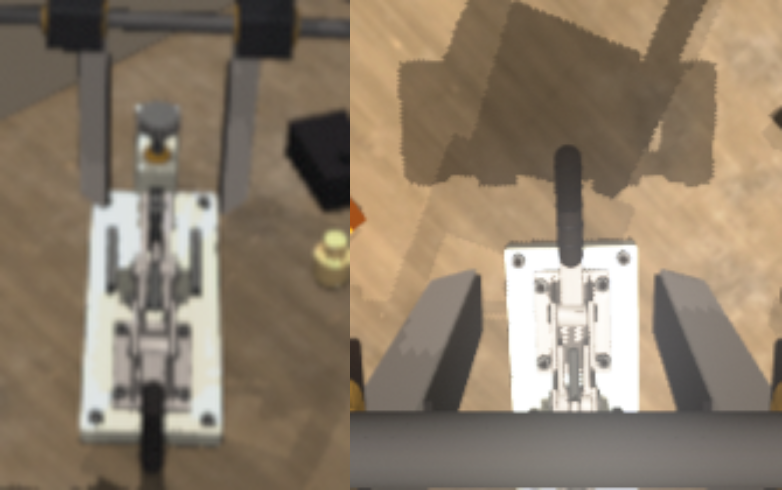

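The knob is now down close over its bush, and the clamp is still closed. The handle at wrist-crop (568,200) lies between the open fingers. I'll descend and grip.

Call:
step_arm(
  plan=[
    [[0, 0, -35, 0, 50], [0, 0, -70, 0, 50], [0, 0, -105, 0, 50], [0, 0, -135, 0, 50], [0, 0, -155, 0, 50], [0, 0, -162, 0, 50], [0, 0, -162, 0, 30], [0, 0, -162, 0, 20]],
  ],
)

```text
time: 15.72
tool_pos: [0.4582, 0.277, 0.0335]
ee_rot: [-3.141, 0.001, -2.312]
wrist_force: [0.7, -0.7, -0.6]
width: 0.037
```

Call:
step_arm(
  plan=[
    [[0, 0, 0, 0, 10], [0, 0, 0, 0, 10], [0, 0, 0, 0, 10], [0, 0, 0, 0, 10], [0, 0, 0, 0, 10], [0, 0, 0, 0, 10]],
  ],
)

```text
time: 16.22
tool_pos: [0.4577, 0.2775, 0.0347]
ee_rot: [3.141, 0.003, -2.312]
wrist_force: [-1.9, 2.8, 5.9]
width: 0.011
```

Call:
step_arm(
  plan=[
    [[0.9, 1, 6.6, 0, 10], [2.2, 2.5, 13, 0, 10], [3.3, 3.8, 17.5, 0, 10], [4.9, 5.6, 22.1, 0, 10], [6.5, 7.5, 26.3, 0, 10], [8.5, 9.7, 30.5, 0, 10], [10.5, 12.1, 34.3, 0, 10], [12.8, 14.7, 38.1, 0, 10]],
  ],
)

```text
time: 16.88
tool_pos: [0.4703, 0.2911, 0.0716]
ee_rot: [-3.142, -0.0, -2.313]
wrist_force: [-0.1, -0.8, -0.5]
width: 0.0091
```

Call:
step_arm(
  plan=[
    [[2.5, 2.9, 3.2, 0, 10], [5, 5.8, 6.4, 0, 10], [7.8, 9, 9.2, 0, 10], [10.7, 12.3, 11.6, 0, 10], [14.7, 16.9, 14.3, 0, 10], [18.9, 21.7, 16.5, 0, 10], [18.9, 21.7, 16.5, 0, 10], [18.9, 21.7, 16.5, 0, 10]],
  ],
)

```text
time: 17.55
tool_pos: [0.4892, 0.313, 0.0876]
ee_rot: [3.141, -0.0, -2.312]
wrist_force: [0.4, -0.2, -0.0]
width: 0.0093
```

The opening has gone to the commanded 9.3 mm, so the handle may have slipped out. I'll check.

```bash
python3 - <<'E'
from h import *
snap('scene','s8'); s=load('s8'); w=cams.snapshot('wrist')
cv2.imwrite('pics/c9.png',np.hstack([cv2.resize(s['frame'][128:268,232:332],(350,490),interpolation=2),cv2.resize(w['frame'][100:310,160:345],(432,490))])[...,::-1])
E
```

```text
(no output)
```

View pics/c9.png

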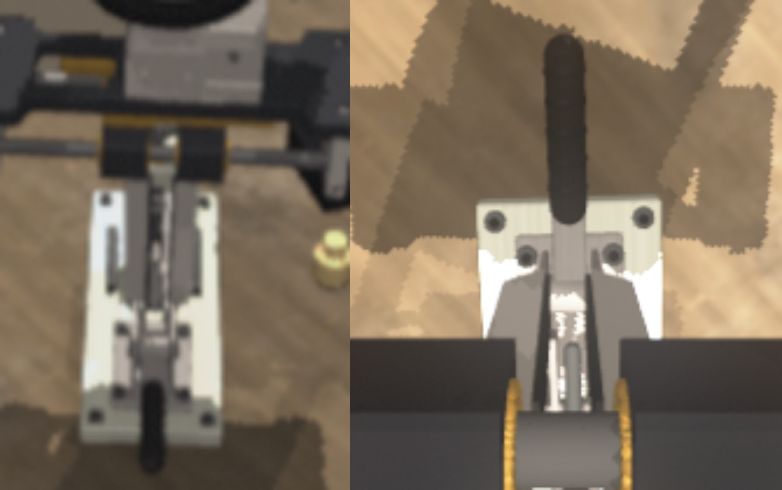

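The handle is still down. It slipped out because only the tips caught it, the fingers being shorter than nominal. I'll regrip about 14 mm deeper.

Call:
step_arm(
  plan=[
    [[0, 0, 25, 0, 30], [0, 0, 50, 0, 50], [-10, -12, 55, 0, 50], [-20, -24, 55, 0, 50], [-31.5, -36, 55, 0, 50], [-31.5, -36, 40, 0, 50], [-31.5, -36, 10, 0, 50], [-31.5, -36, -20, 0, 50]],
  ],
)

```text
time: 18.32
tool_pos: [0.4584, 0.2769, 0.0687]
ee_rot: [-3.14, 0.004, -2.313]
wrist_force: [-0.0, 0.7, -0.7]
width: 0.0468
```

Call:
step_arm(
  plan=[
    [[0, 0, -20, 0, 50], [0, 0, -40, 0, 50], [0, 0, -48, 0, 50], [0, 0, -48, 0, 30], [0, 0, -48, 0, 20], [0, 0, -48, 0, 0], [0, 0, -48, 0, 0], [0, 0, -48, 0, 0]],
  ],
)

```text
time: 18.98
tool_pos: [0.4586, 0.2772, 0.0213]
ee_rot: [-3.141, 0.003, -2.313]
wrist_force: [-0.6, -0.2, -0.3]
width: 0.0172
```

Call:
step_arm(
  plan=[
    [[0, 0, 0, 0, 0], [0, 0, 0, 0, 0], [0, 0, 0, 0, 0], [0, 0, 0, 0, 0]],
  ],
)

```text
time: 19.32
tool_pos: [0.4578, 0.2777, 0.021]
ee_rot: [3.141, 0.002, -2.312]
wrist_force: [-1.2, 1.7, 5.6]
width: 0.012
```

Gripped at 12 mm. I'll lift along the arc, checking early.

Call:
step_arm(
  plan=[
    [[0.4, 0.5, 3.3, 0, 0], [0.9, 1, 6.6, 0, 0], [1.5, 1.7, 9.8, 0, 0], [2.2, 2.5, 13, 0, 0], [3.3, 3.8, 17.5, 0, 0], [3.3, 3.8, 17.5, 0, 0]],
  ],
)

```text
time: 19.82
tool_pos: [0.4604, 0.2807, 0.0381]
ee_rot: [3.141, -0.001, -2.313]
wrist_force: [-2.5, 2.6, -0.5]
width: 0.012
```

Call:
step_arm(
  plan=[
    [[1.6, 1.8, 4.6, 0, 0], [3.2, 3.7, 8.8, 0, 0], [5.2, 5.9, 13, 0, 0], [7.2, 8.3, 16.8, 0, 0], [9.5, 10.9, 20.6, 0, 0], [12, 13.8, 23.8, 0, 0], [14.5, 16.7, 27, 0, 0], [14.5, 16.7, 27, 0, 0]],
  ],
)

```text
time: 20.48
tool_pos: [0.4756, 0.2982, 0.0648]
ee_rot: [3.141, 0.001, -2.313]
wrist_force: [-3.9, 2.8, -3.4]
width: 0.0124
```

Call:
step_arm(
  plan=[
    [[2.8, 3.2, 2.6, 0, 0], [5.7, 6.5, 5.2, 0, 0], [9.7, 11.1, 7.9, 0, 0], [13.9, 16, 10.1, 0, 0], [13.9, 16, 10.1, 0, 0], [13.9, 16, 10.1, 0, 0]],
  ],
)

```text
time: 20.98
tool_pos: [0.49, 0.3144, 0.0755]
ee_rot: [3.141, 0.003, -2.313]
wrist_force: [-4.7, 2.9, -2.1]
width: 0.0116
```

Call:
step_arm(
  plan=[
    [[2, 2.3, 0.5, 0, 0], [4, 4.6, 1, 0, 0], [5, 5.8, 1, 0, 0], [5, 5.8, 1, 0, 0]],
  ],
)

```text
time: 21.32
tool_pos: [0.4939, 0.3189, 0.0769]
ee_rot: [3.142, -0.0, -2.313]
wrist_force: [-6.0, 0.0, 2.0]
width: 0.011
```

Call:
step_arm(
  plan=[
    [[0, 0, 0, 0, 20], [0, 0, 0, 0, 40], [0, 0, 0, 0, 50], [0, 0, 0, 0, 50], [0, 0, 30, 0, 50], [0, 0, 65, 0, 50], [0, 0, 100, 0, 50], [0, 0, 130, 0, 50]],
  ],
)

```text
time: 21.98
tool_pos: [0.4953, 0.3188, 0.2082]
ee_rot: [-3.14, 0.003, -2.313]
wrist_force: [0.2, 0.2, 0.3]
width: 0.0468
```

Call:
step_arm(
  plan=[
    [[-30, 0, 20, 0, 50], [-65, 10, 20, 0, 50], [-100, 20, 20, 0, 50], [-135, 40, 20, 0, 50], [-170, 60, 20, 0, 50], [-200, 80, 20, 0, 50], [-230, 110, 20, 0, 50], [-250, 140, 20, 0, 50]],
  ],
)

```text
time: 22.65
tool_pos: [0.2426, 0.4599, 0.2268]
ee_rot: [3.141, 0.004, -2.313]
wrist_force: [0.0, 0.6, 0.1]
width: 0.0472
```

```bash
python3 - <<'E'
from h import *
o=robot.get_obs(); print(o['time'],o['tool_pos'],o['wrist_force'])
snap('scene','s9');snap('top','t9')
from math import cos,sin
for n0,n1,roi in(('s0','s9',(232,140,345,275)),('t0','t9',(180,140,310,260))):
    x0,y0,x1,y1=roi
    for n in(n0,n1):
        s=load(n);g=s['frame'][y0:y1,x0:x1].max(2)<45
        nn,l,st,c=cv2.connectedComponentsWithStats(g.astype(np.uint8))
        print(n,[(st[i,:4]+[x0,y0,0,0],st[i,4]) for i in range(1,nn) if st[i,4]>25])
    d=cv2.absdiff(load(n0)['frame'],load(n1)['frame'])[y0:y1,x0:x1].max(2)>60
    nn,l,st,c=cv2.connectedComponentsWithStats(d.astype(np.uint8))
    print('diff',[((st[i,:4]+[x0,y0,0,0]).tolist(),int(st[i,4])) for i in range(1,nn) if st[i,4]>5])
u=np.array([.656,.755,0]);c=np.array([.545,.378,0])
for q in(0,.1,.2,.4,1.15):
    f=lambda r:c+u*(-.068-r*cos(1.3-q))+[0,0,.046+r*sin(1.3-q)]
    print(q,[proj(load(n),f(r)).round(1).tolist() for n in('s9','t9') for r in(.028,.092)])
E
```

```text
22.65 [0.24257591 0.45993047 0.22681743] [0.03249109 0.60191217 0.10614103]
s0 [(array([314, 160,  27,  28]), np.int32(529)), (array([273, 207,   7,  17]), np.int32(100))]
s9 [(array([314, 160,  27,  28]), np.int32(522)), (array([273, 206,   7,  18]), np.int32(104))]
diff [([271, 160, 5, 7], 24), ([279, 160, 4, 8], 21)]
t0 []
t9 []
diff [([234, 164, 10, 5], 18), ([236, 174, 6, 2], 7)]
0 [[275.6, 221.7], [276.5, 204.1], [280.1, 208.0], [287.7, 208.6]]
0.1 [[275.6, 223.1], [276.4, 209.0], [280.9, 208.8], [290.8, 211.4]]
0.2 [[275.5, 224.6], [276.2, 214.1], [281.8, 209.6], [293.6, 214.2]]
0.4 [[275.4, 227.6], [276.0, 225.0], [283.2, 211.1], [298.7, 219.5]]
1.15 [[275.1, 238.5], [274.8, 263.1], [286.1, 215.1], [307.4, 232.2]]
```

The handle blob matches its starting outline to within 1 px, so the clamp is fully open. The only change in either image is the lowered knob. I'm handing the job in.

```bash
python3 -c "
from bench import robot
print(robot.close_job())"
```

```text
the job is handed in; nothing more can be done
None
```

I clamped the block, pressed the gauge rod to the bottom of the bore, swung the clamp handle back to fully open, and handed the job in at about 22.7 s. It reported no verdict.

- **Clamp:** the handle went down to its stop with about 16 N on it. Later images showed it stayed shut through the gauging.
- **Gauge rod:** past the bottom, the force rose by roughly 1 N per mm, which fits the rod's spring. I held 9–10 N at the wrist for over 2 s, with 2–4 N of sideways force. Then I lifted straight off.
- **Reopening:** the first try failed because the handle slipped out of the fingertips. A second grip about 14 mm deeper held, and the handle came back up.
- **Last images against the first:** the handle matches its starting outline to within 1 px. The only change round the fixture is the lowered knob, with no movement seen in the vial, tin or weight. The gripper was clear, at zero force.

**Disagreement:** with the fingers shut, the tips appeared about 15 mm higher than the nominal tool point. I found the knob by touch, so its travel is only inferred, at roughly 30 mm.

**Not measured:** I did not measure the force left on the rod after lifting off. I relied on the stem's 2 N drag to hold it on the bottom.

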